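Tip the carton into its taped bay

ROBOT

A 7-joint arm with a two-finger parallel gripper is mounted at the origin on the work surface. World frame = base frame: x ahead of the robot, y to its left, z up, the work surface at z = 0. Lengths are in mm, angles in rad, forces in N, time in s.
With the tool pointing down it reaches from about 350 to 900 mm from the base axis. Payload 7.2 kg.
Tool frame: the origin (TCP) lies on the centre line of the jaws, within the pads' length; the fingertips stand 8 mm ahead of it and the grasp point (between the pads) lies 11 mm behind it (env.finger_overhang is the z of the fingertips in the tool frame, in mm); z points along the fingers, y is the direction in which the jaws open and shut (so a half turn about z gives the same grasp; the last joint's range is limited). The gripper opens to 88 mm and grips with 3 to 60 N. Pads are 20 mm wide; open, the fingers measure 115 mm over their backs; the gripper's body (75 mm by 178 mm) begins 61 mm behind the grasp point.
Start: joints at [1.097, 0.411, -0.013, 1.596, 0.006, 1.134, -0.082], TCP at [246.71, -574.251, 202.753] pointing down, gripper open.
Joint ranges: [-2.95, 2.95], [-0.29, 1.99], [-1.47, 1.44], [0.14, 2.54], [-1.03, 4.17], [0.13, 1.85], [-2.86, 2.86]. Speed limits (rad/s): [2.39, 2.39, 3.01, 3.01, 3.14, 3.14, 3.14].

INTERFACE

Orientations are given as a rotation vector (axis times angle).
In Python, from workcell import env gives the robot as it stands. The module is installed in compiled form; this text tells all that it offers.
- The arm moves only by the tool send_rows, never from a script. Its arguments are lists of equal length, an entry for each row: "grip": the closure in counts, from 0 (fully open) to 255 (shut); "travel": the shift along the world's x, y, z in m, a list of three; "yaw": the turn about the world's z in rad. A call has 1 to 10 rows; each row is the pose to reach, as a shift and turn from the pose commanded when the call began; what a row does not reach only later rows make up. A row lasts 1/8 s, in which the tool goes at most 62.5 mm and 10.7 degrees, less where a joint would pass 70% of its speed; a pose out of reach is approached as far as the arm can. A call with a gripper value outside its range is refused whole. The fingers move at their own pace and stop on an object; "squeeze" is the grip in N (left out, the last holds). Time passes only in rows, so rows that repeat a pose let the fingers close. It gives the time, the measured TCP pose, the force and the opening at its end, in the units of the state.
- env.read_state(): the state, without advancing time (a new reading comes with each control period).
- env.read_camera(name): name is "side" or "top"; returns the picture (384x512x3 uint8, blue, green, red); there is no depth.
- env.camera_params(name): a dict with "camera_matrix" (3x3 intrinsics, pixels), "extrinsics" (4x4, takes a point from camera to world coordinates). Camera axes: x right, y down, z forward; pixel columns grow to the right and rows downward; lengths in mm; the calibration is good to about 2 mm. A picture is of the moment at which its call begins. camera_params takes no time and is no camera call.
- env.close_job(): hands the job in, once; it reports no verdict.
Trained networks look in the newest picture that a camera, given by its name, has taken for a name from the list of things; names that differ only in an ending like _2 or _b are one class to them, and where a whole thing is asked for, a point or a joint stands for the part that bears it (a point fixed in the world has none). Each returns a list of dicts, best first, with "confidence" (0 to 1); they miss things now and then, are a little off and sometimes report something else, mostly with a low value. They report only what shows in the picture. A call takes as long as a camera call. They do not tell look-alikes from the thing itself.
- env.find_in(thing, camera): "centre" ([x, y, z] in mm, in world coordinates, good to about 4 mm: the middle of the surface that is visible of it).
The state is a dict: "clock": time; "q": joint angles; "qd": joint speeds; "tau": joint torques, N m; "ee_pos": TCP position; "tool_rot": TCP orientation; "contact_force": force on the tool from outside, world axes, zero at the start; "ft_torque": the same for the moment, N m; "width": finger opening in mm.
Only numpy, scipy, OpenCV 4.12 (cv2) and the standard library are available. Lean on these libraries where they do the work, as an engineer would, in place of code of your own. Each camera call takes 0.05 s, during which the arm holds its last target.

TASK

On the green station board, push the tall carton over where it stands, with a push high on its paneled side, so that it falls into the taped outline and lies flat with its tear-open panel facing up. Then push it along with the fingertips until it lies between the side tapes with its end squarely against the metal stop bar, and move the robot away. Only push: never pick up or carry the carton, do not slide it about while it is standing, and leave everything else where it is.

Things in the scene. Friction and masses are not known exactly. Their poses are not given: they have to be found in the camera images.
- bay: Green board 300 x 250 x 6 mm, fixed flat on the table; origin at the centre of its underside, x along its length to the stop bar. White tape strips 10 mm wide, flat, mark the outline: two side lines along x (inner edges at y = -62 and 62 mm) and a near line across (inner edge at x = -64 mm); the bar closes the far end. Small bystanders stand outside the side lines.
- bay_stop (a point): Point on the board's upper surface (6 mm above the table) at the foot of the stop bar's inner face, on the outline's midline: x = 125 mm, y = 0 in the board's frame, same axes. The fixed aluminium bar is 160 mm long across the board, 15 mm thick, 25 mm tall.
- carton: Tall rigid white carton, about 0.15 kg: 40 mm thick (its x), 70 wide (y), 130 tall (z); origin at the centre of its underside. It stands across the outline's near line, its x within 7 degrees of the board's x. Its brown tear-open panel is on its -x side, away from the bar. Toppled towards +x it lies 25 to 50 mm short of the bar.
- carton_center (a point): Centre of the carton, 65 mm above the origin along its z, same axes.
- carton_top (a point): Centre of the carton's top end face, 130 mm above the origin along its z: the end that must come against the stop bar.
- carton_panel (a point): Centre of the carton's 70 x 130 mm paneled side, 20 mm from the carton's centre towards its -x; it is on top once the carton lies properly.
- short_carton: Small bystander carton 36 x 36 x 60 mm tall, standing on the board; origin at the centre of its underside. Leave alone.
- cup: Small clear cup 45 mm tall, 44 mm across, standing on the board; origin at the centre of its underside. Leave alone.
- cap_rack: White rack 75 (x) x 32 (y) x 14 mm on the board; origin at the centre of its underside. Leave alone.
- tape_roll: Roll of tape lying on the table, 96 mm across, 24 mm tall; origin at the centre of its underside. Leave alone.
- wash_bottle: Clear closed bottle 72 mm across, 170 mm tall; origin at the centre of its underside. Leave alone.
- beaker: Glass beaker 64 mm across, 85 mm tall; origin at the centre of its underside. Leave alone.
- marker: Black marker 12 mm thick, about 120 mm long along its x, lying on the table. Leave alone.
Things that resemble listed ones, but are neither listed nor needed, are in the scene too. What is shaped like the carton but turquoise is not meant.

How it is judged (in metres and radians):
On the way:
1. the carton has been toppled and lies flat in the outline, panel up (angle between carton's own z axis and vertical above 1.48 rad and height (world z) of carton_center below 0.032 m and height (world z) of carton_panel above 0.039 m and y of carton_top in the frame of bay between -0.028 and 0.028 m and y of carton in the frame of bay between -0.028 and 0.028 m and x of carton in the frame of bay above -0.085 m and linear speed of carton below 0.1 m/s), for 0.2 s.
At the end, for the whole second after the job is handed in: The carton lies flat on the board, panel side up, between the side lines (both ends' centres within 28 mm of the midline), its top end within 7 mm of the stop bar and square to it within 7 degrees, at rest (angle between carton's own z axis and vertical above 1.48 rad and height (world z) of carton_center below 0.032 m and height (world z) of carton_panel above 0.039 m and y of carton_top in the frame of bay between -0.028 and 0.028 m and y of carton in the frame of bay between -0.028 and 0.028 m and x of carton_top in the frame of bay between 0.118 and 0.13 m and angle between the z axis of carton and the x axis of bay, either way round below 0.12 rad and linear speed of carton below 0.02 m/s and angular speed of carton below 0.1 rad/s); the robot touches nothing.
It fails at once if the carton is lifted or carried (height (world z) of carton_center above 0.087 m or height (world z) of carton above 0.044 m).
It fails at once if the carton is slid more than 30 mm while standing (angle between carton's own z axis and vertical below 0.25 rad and distance of carton from where it was at the start of the episode above 0.03 m).
It fails at once if a bystander is moved more than 20 mm or tipped (distance of any of short_carton, cup, cap_rack, tape_roll, wash_bottle, beaker, marker from where it was at the start of the episode above 0.02 m or angle between any of short_carton, cup, cap_rack, tape_roll, wash_bottle, beaker's own z axis and vertical above 0.4 rad).
It also fails if it takes over 40 s, if anything falls off the work surface, if the arm or the gripper's body presses on something with over 40 N, if the wrist force passes 120 N, or if a joint passes its speed limit or range.

## Working session

There is one attempt and no reset: what is moved stays moved. The work goes in short steps, Python scripts to look and compute and a tool call to move; the robot and the scene stay as the last step left them, time stands still between calls to the robot, and variables do not carry over. Pictures are saved under pics/ and viewed, and the job is handed in when it is done.

Besides the shell and the picture viewer there is one more tool, called after "Emit:" as name([rows], argument=value, ...), one row to a line, values as JSON. send_rows: Moves the arm, as the interface text tells. Its arguments: {"type":"object","properties":{"grip":{"type":"array"},"travel":{"type":"array"},"yaw":{"type":"array"},"squeeze":{"type":"number"}},"required":["grip","travel","yaw"]}

```bash
mkdir -p pics
python3 - <<'E'
from workcell import env
import cv2
for n in("side","top"):
    im=env.read_camera(n); cv2.imwrite(f"pics/{n}0.png",im)
    p=env.camera_params(n); print(n,p["camera_matrix"],p["extrinsics"])
for t in("carton","bay","short_carton","cup","cap_rack"):
    for n in("side","top"):
        for d in env.find_in(t,n): print(t,n,d)
s=env.read_state(); print(s["clock"],s["ee_pos"],s["tool_rot"],s["width"],env.finger_overhang)
E
```

```text
side [[468.03617615   0.         258.0311607 ]
 [  0.         468.03617615 192.47493877]
 [  0.           0.           1.        ]] [[-9.12484790e-01 -3.07363264e-01  2.69998765e-01  1.26294289e+02]
 [-4.08783090e-01  7.11401020e-01 -5.71668588e-01  7.16187034e+02]
 [-1.63674735e-02 -6.32009821e-01 -7.74787514e-01  1.11586495e+03]
 [ 0.00000000e+00  0.00000000e+00  0.00000000e+00  1.00000000e+00]]
top [[371.05953707   0.         255.36380494]
 [  0.         371.05953707 192.11991478]
 [  0.           0.           1.        ]] [[ 2.15395662e-03 -9.82310062e-01  1.87249305e-01  3.19352789e+02]
 [-9.99988501e-01 -2.91813872e-03 -3.80554243e-03 -2.03641639e+01]
 [ 4.28464207e-03 -1.87238955e-01 -9.82305052e-01  1.05701063e+03]
 [ 0.00000000e+00  0.00000000e+00  0.00000000e+00  1.00000000e+00]]
carton side {'centre': [286.7, -215.5, 96.5], 'confidence': 0.82}
carton side {'centre': [594.0, -88.6, 23.6], 'confidence': 0.62}
carton side {'centre': [414.3, -283.4, 99.6], 'confidence': 0.61}
carton side {'centre': [484.7, -126.5, 96.6], 'confidence': 0.58}
carton top {'centre': [416.3, -295.4
[... 156 characters left out ...]
.57}
bay side {'centre': [485.3, -43.9, 5.3], 'confidence': 0.71}
bay top {'centre': [485.0, -76.0, 5.0], 'confidence': 0.73}
short_carton side {'centre': [687.1, -403.7, 20.6], 'confidence': 0.7}
short_carton side {'centre': [403.8, -38.8, 50.4], 'confidence': 0.69}
short_carton top {'centre': [401.7, -51.6, 68.4], 'confidence': 0.48}
cup side {'centre': [605.3, 2.0, 33.5], 'confidence': 0.61}
cup top {'centre': [610.2, 0.4, 28.8], 'confidence': 0.64}
cup top {'centre': [692.5, 357.2, 50.0], 'confidence': 0.15}
cap_rack side {'centre': [590.6, -85.7, 21.1], 'confidence': 0.8}
0.6 [ 246.71221201 -574.24941804  202.74548516] [3.07712648e+00 6.33032936e-01 1.45343330e-05] 87.82728517879987 8.0
```

View pics/side0.png

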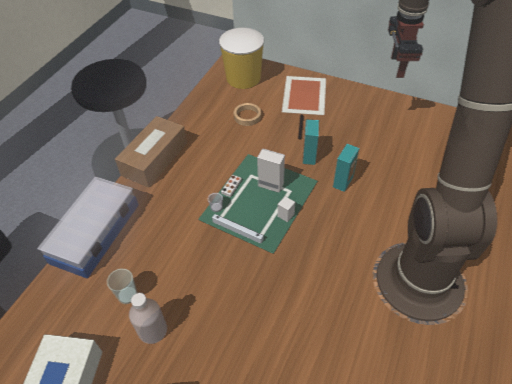

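View pics/top0.png

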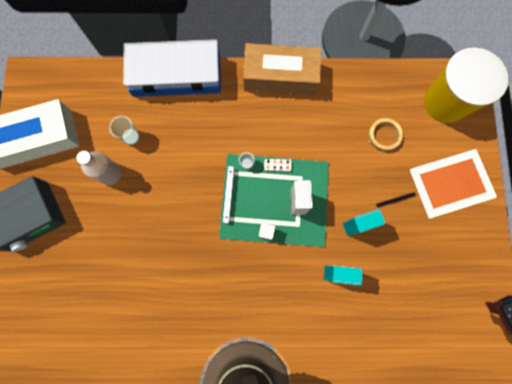

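The white carton is at side (271,170) and top (302,197). The bar is at top (229,195), so bay +x points roughly along world +y. The two turquoise look-alikes are at top (370,222) and (345,276), behind the carton. I'll zoom in to get corners.

Run:
```python
import cv2
a=cv2.imread("pics/top0.png")[140:300,205:405]; cv2.imwrite("pics/top0z.png",cv2.resize(a,None,fx=4,fy=3.75 and 4,interpolation=cv2.INTER_CUBIC)[:600])
a=cv2.imread("pics/side0.png")[115:260,190:370]; cv2.imwrite("pics/side0z.png",cv2.resize(a,None,fx=4,fy=4,interpolation=cv2.INTER_CUBIC))
```

```text
(no output)
```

View pics/top0z.png

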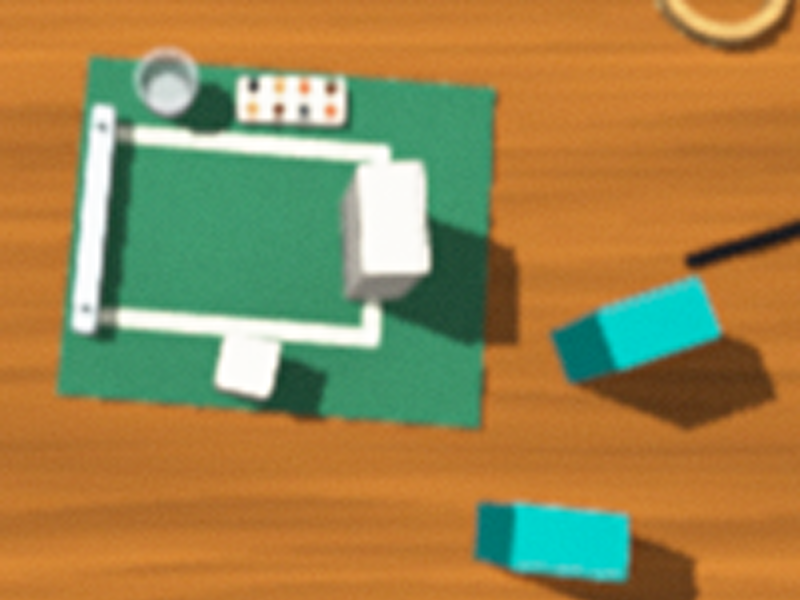

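View pics/side0z.png

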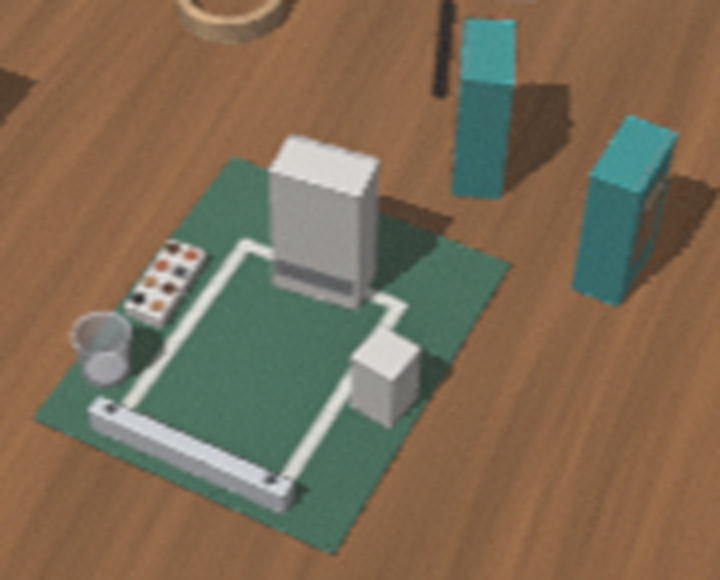

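```bash
cat > h.py <<'E'
import numpy as np
from scipy.optimize import least_squares
from workcell import env
P={n:env.camera_params(n) for n in("side","top")}
def proj(n,X):
    E=np.linalg.inv(P[n]["extrinsics"]);X=np.atleast_2d(X)
    c=X@E[:3,:3].T+E[:3,3]; u=c@P[n]["camera_matrix"].T
    return u[:,:2]/u[:,2:]
def ray(n,uv,z):
    K=P[n]["camera_matrix"];E=P[n]["extrinsics"]
    d=E[:3,:3]@np.linalg.solve(K,[uv[0],uv[1],1]);o=E[:3,3]
    return o+d*(z-o[2])/d[2]
def unz(uv,off,f=4): return (np.array(uv,float)+.5)/f-.5+np.array(off)
def tr(p,L):
    c,s=np.cos(p[2]),np.sin(p[2]);L=np.atleast_2d(L)
    return np.c_[p[0]+c*L[:,0]-s*L[:,1],p[1]+s*L[:,0]+c*L[:,1],L[:,2]]
def fit(obs,L,p0):
    f=lambda p:np.concatenate([(proj(n,tr(p,L))-o)[~np.isnan(o).any(1)].ravel() for n,o in obs.items()])
    r=least_squares(f,p0,loss="soft_l1"); return r.x,r.fun
E
python3 - <<'E'
from h import *
T,S=(205,140),(190,115)
# board corner order: (+x,+y?) ; +x towards world +y; +y -> world -x
nan=np.nan
L=np.array([[150,125,6],[150,-125,6],[-150,-125,6],[-150,125,6]],float)
top=unz([(60,394),(91,57),(496,90),(482,428)],T); side=unz([(335,552),(37,418),(235,157),(512,265)],S)
for o in({"top":top},{"side":side},{"top":top,"side":side}):
    b,r=fit(o,L,[485,-60,1.57]);print("bay",b,np.abs(r).max())
C=np.array([[20,35,136],[20,-35,136],[-20,-35,136],[-20,35,136]],float)
top=unz([(362,277),(358,161),(424,161),(430,275)],T); side=unz([(375,199),(270,170),(290,136),(380,156)],S)
for o in({"top":top},{"side":side},{"top":top,"side":side}):
    c,r=fit(o,C,[485,-130,1.57]);print("carton",c,np.abs(r).max())
    R=tr([0,0,-b[2]],[[c[0]-b[0],c[1]-b[1],0]]);print(" in bay",R,np.degrees(c[2]-b[2]))
# bottom front corners of carton in side view
print(proj("side",tr(c,[[20,-35,6],[20,35,6]])),unz([(272,280),(360,304)],S))
print("tip-over obstacles: cup/short/rack")
S2=b
for nm,x,y in(("short",403,-45),("cup",607,1),("rack",592,-87)):
    print(nm,tr([0,0,-b[2]],[[x-b[0],y-b[1],0]]))
E
```

```text
bay [499.20085199 -81.38832167   1.49422494] 0.8295665371340135
bay [497.2568276  -81.20444371   1.49179886] 0.8341096580492717
bay [498.21288777 -81.37777825   1.49299835] 1.068425648672445
carton [ 489.98740593 -144.23897269    1.59172753] 0.9077494437049438
 in bay [[-63.31033639   3.31506007   0.        ]] 5.656765391967474
carton [ 487.87938977 -146.45516547    1.66743946] 2.296134696965055
 in bay [[-65.68365978   5.24445861   0.        ]] 9.994739104569323
carton [ 489.10207687 -144.90722966    1.61057911] 3.50430003873106
 in bay [[-64.04537941   4.14577464   0.        ]] 6.736881422364897
[[257.76782162 186.66975224]
 [279.02874937 192.98839138]] [[257.625 184.625]
 [279.625 190.625]]
tip-over obstacles: cup/short/rack
short [[28.86784513 97.75215735  0.        ]]
cup [[  90.58348932 -102.05569851    0.        ]]
rack [[  1.68387333 -93.94038731   0.        ]]
```

Emit:
send_rows([
  [0.027,0.041,0],
  [0.054,0.082,0],
  [0.081,0.124,0],
  [0.108,0.165,0],
  [0.135,0.206,0],
  [0.162,0.247,0],
  [0.189,0.289,0],
  [0.216,0.33,0],
  [0.243,0.371,0],
  [0.243,0.371,0],
], grip=[168,168,168,168,168,168,168,168,168,168], yaw=[0.13,0.26,0.4,0.53,0.66,0.8,0.93,1.06,1.18,1.18])

```text
clock: 1.85
ee_pos: [491.8, -199.1, 203.1]
tool_rot: [-2.196, -2.247, -0.003]
contact_force: [0.1, -0.4, -0.6]
width: 29.9
```

Emit:
send_rows([
  [0,0,-0.03],
  [0,0,-0.06],
  [0,0,-0.083],
  [0,0,-0.083],
], grip=[168,168,168,168], yaw=[0,0,0,0])

```text
clock: 2.35
ee_pos: [488.1, -203.8, 118.4]
tool_rot: [-2.205, -2.234, 0.003]
contact_force: [-0.2, 0.3, 0.6]
width: 29.8
```

Run:
```python
from h import *
import cv2
s=env.read_state(); print(s["clock"],s["ee_pos"],s["tool_rot"],s["width"])
ims=[]
for n,(y0,y1,x0,x1) in(("top",(140,260,205,345)),("side",(100,260,190,370))):
    a=env.read_camera(n)[y0:y1,x0:x1]; ims.append(cv2.resize(a,(400,int(400*a.shape[0]/a.shape[1])),interpolation=cv2.INTER_CUBIC))
h=max(i.shape[0] for i in ims); o=np.zeros((h,800,3),np.uint8)
for k,i in enumerate(ims):o[:i.shape[0],400*k:400*k+400]=i
cv2.imwrite("pics/p1.png",o)
```

```text
2.35 [ 488.06200181 -203.84442331  118.35929652] [-2.20454423 -2.23409639  0.00258174] 29.7963878609941
```

View pics/p1.png

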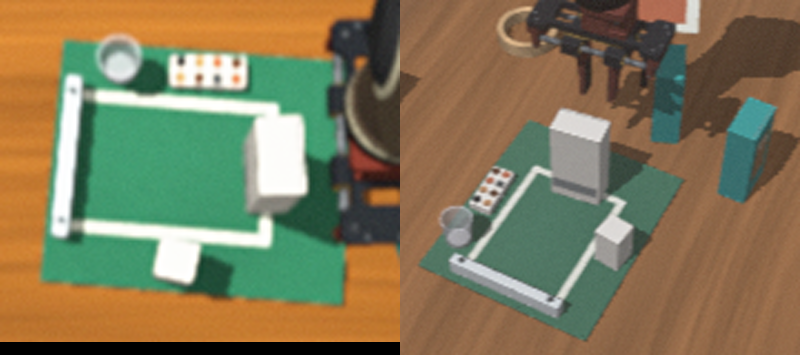

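Emit:
send_rows([
  [0,0.015,0],
  [0,0.025,0],
  [0,0.033,0],
  [0,0.041,0],
  [0,0.049,0],
  [0,0.057,0],
  [0,0.065,0],
  [0,0.073,0],
  [0,0.081,0],
  [0,0.085,0],
], grip=[168,168,168,168,168,168,168,168,168,168], yaw=[0,0,0,0,0,0,0,0,0,0])

```text
clock: 3.7
ee_pos: [489.7, -117.6, 119.8]
tool_rot: [-2.204, -2.239, -0.0]
contact_force: [-0.2, -0.7, 0.5]
width: 29.6
```

```bash
cat > look.py <<'E'
from h import *
import cv2,sys
s=env.read_state(); print(s["clock"],s["ee_pos"],s["contact_force"])
ims=[]
for n,(y0,y1,x0,x1) in(("top",(140,260,205,345)),("side",(100,260,190,370))):
    f=env.read_camera(n); cv2.imwrite(f"pics/{sys.argv[1]}_{n}.png",f)
    a=f[y0:y1,x0:x1]; ims.append(cv2.resize(a,(400,int(400*a.shape[0]/a.shape[1])),interpolation=cv2.INTER_CUBIC))
h=max(i.shape[0] for i in ims); o=np.zeros((h,800,3),np.uint8)
for k,i in enumerate(ims):o[:i.shape[0],400*k:400*k+400]=i
cv2.imwrite(f"pics/{sys.argv[1]}.png",o)
E
python3 look.py p2
```

```text
3.7 [ 489.72622781 -117.60080095  119.7564056 ] [-0.16999903 -0.70427647  0.50243583]
```

View pics/p2.png

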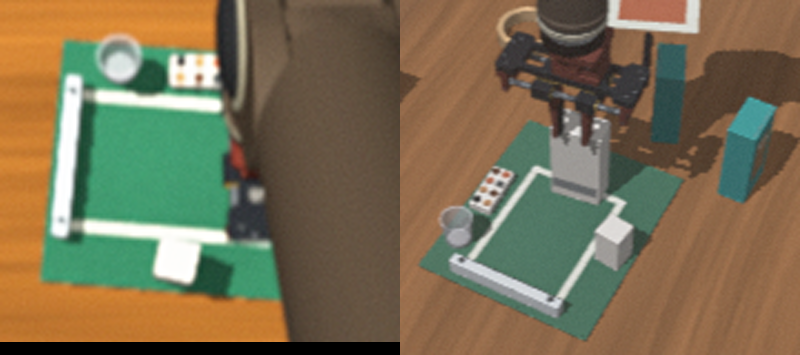

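Run:
```python
from h import *
import cv2
from scipy.spatial.transform import Rotation as Ro
s=env.read_state(); R=Ro.from_rotvec(s["tool_rot"]).as_matrix()
im=cv2.imread("pics/p2_side.png"); f=4
z=cv2.resize(im[90:230,220:400],None,fx=f,fy=f,interpolation=cv2.INTER_CUBIC)
def dr(pts,col):
    for p in proj("side",pts):
        cv2.circle(z,(int((p[0]-220)*f),int((p[1]-90)*f)),3,col,-1)
dr([s["ee_pos"]/1+R@[0,y,8.] for y in(-15,15)],(0,0,255))
c=[490,-144.5,1.592]
dr(tr(c,[[a,b,h] for a in(-20,20) for b in(-35,35) for h in(6,136)]),(0,255,255))
cv2.imwrite("pics/p2s.png",z); print(s["q"])
```

```text
[ 0.5084487   0.33860872 -0.44879998  1.95572313  0.1869193   0.88713648
 -0.02108951]
```

View pics/p2s.png

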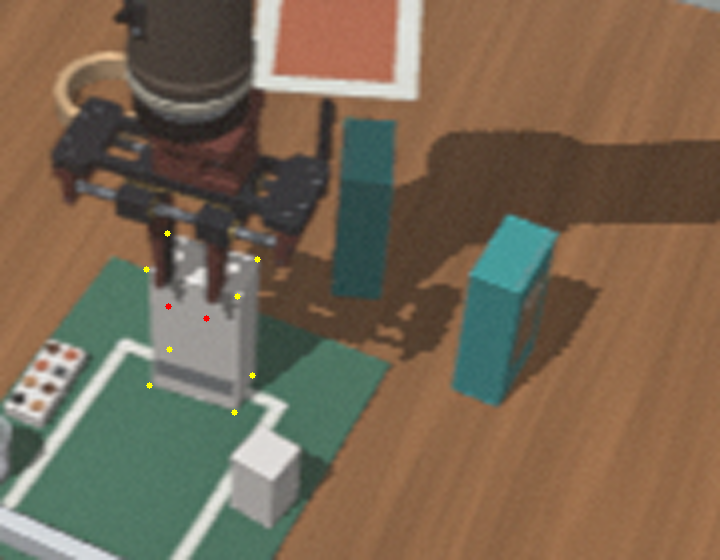

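Run:
```python
from h import *
import cv2
print(proj("side",[[473,-203.8,110.4],[503,-203.8,110.4]]))
im=env.read_camera("side"); f=8
z=cv2.resize(im[130:200,245:300],None,fx=f,fy=f,interpolation=cv2.INTER_CUBIC); cv2.imwrite("pics/p3.png",z)
for d in env.find_in("carton","side"):print(d)
for d in env.find_in("carton_top","side"):print(d)
s=env.read_state();print(s["clock"],s["ee_pos"],s["contact_force"])
```

```text
[[283.52135657 150.44865378]
 [274.26627613 147.62259489]]
{'centre': [289.7, -216.0, 98.6], 'confidence': 0.96}
{'centre': [485.1, -122.4, 86.5], 'confidence': 0.76}
{'centre': [418.6, -281.7, 102.2], 'confidence': 0.74}
{'centre': [416.1, -282.8, 101.1], 'confidence': 0.74}
{'centre': [483.0, -124.6, 82.9], 'confidence': 0.62}
{'centre': [284.9, -221.2, 98.3], 'confidence': 0.59}
{'centre': [405.2, -38.0, 53.8], 'confidence': 0.57}
3.95 [ 489.7119687  -118.52459254  119.74341811] [ 0.80597416 -1.02221371 -0.30816864]
```

View pics/p3.png

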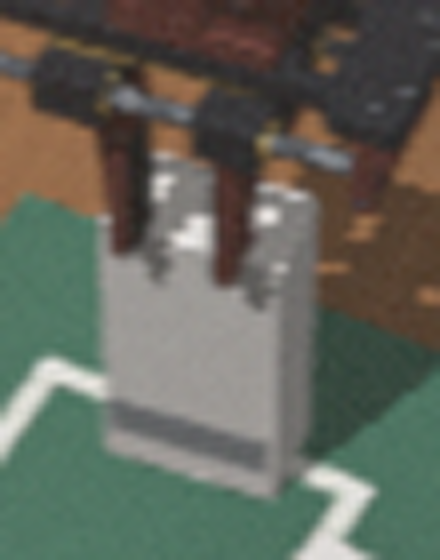

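Run:
```python
from h import *
import cv2
print(proj("side",[[246.7,-574.2,194.7]]))
im=cv2.imread("pics/side0.png")
cv2.imwrite("pics/s0g.png",cv2.resize(im[0:120,360:460],None,fx=5,fy=5,interpolation=cv2.INTER_CUBIC))
for y in(-128,-118,-108):
  for z in(112,125,137,150): print(y,z,proj("side",[[511,y,z],[468,y,z]]).round(1).tolist())
```

```text
[[394.50886066  74.88771583]]
-128 112 [[261.6, 163.5], [275.2, 167.9]]
-128 125 [[261.6, 160.5], [275.3, 164.8]]
-128 137 [[261.5, 157.6], [275.3, 162.0]]
-128 150 [[261.5, 154.5], [275.4, 158.8]]
-118 112 [[260.2, 165.9], [273.9, 170.2]]
-118 125 [[260.2, 162.8], [273.9, 167.2]]
-118 137 [[260.1, 160.0], [274.0, 164.3]]
-118 150 [[260.1, 156.8], [274.0, 161.2]]
-108 112 [[258.8, 168.2], [272.5, 172.6]]
-108 125 [[258.8, 165.2], [272.6, 169.6]]
-108 137 [[258.7, 162.3], [272.6, 166.7]]
-108 150 [[258.6, 159.2], [272.6, 163.6]]
```

View pics/s0g.png

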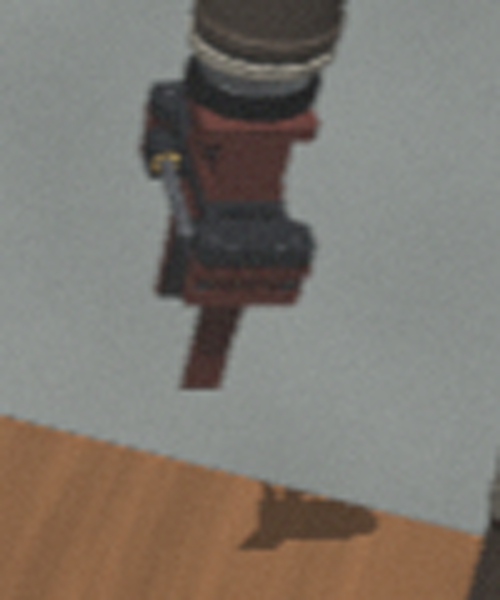

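The carton still stands, and the fingers skimmed over it. In the pictures the fingertips (side px (260,161) and (273,165)) sit about 20 mm higher than the stated overhang implies. I'll go up, back and down to a lower height, then check against the image.

Emit:
send_rows([
  [0,0,0.03],
  [0,0,0.06],
  [0,-0.04,0.06],
  [0,-0.085,0.06],
  [0,-0.085,0.02],
  [0,-0.085,-0.025],
  [0,-0.085,-0.025],
], grip=[168,168,168,168,168,168,168], yaw=[0,0,0,0,0,0,0])

```text
clock: 4.82
ee_pos: [487.2, -202.8, 92.2]
tool_rot: [-2.201, -2.233, 0.004]
contact_force: [1.0, -0.3, 1.0]
width: 29.7
```

```bash
python3 look.py p4
python3 - <<'E'
from h import *
import cv2
s=env.read_state();e=s["ee_pos"];print(e)
im=cv2.imread("pics/p4_side.png");f=5
z=cv2.resize(im[100:210,235:345],None,fx=f,fy=f,interpolation=cv2.INTER_CUBIC)
for dz,c in((-8,(0,0,255)),(5,(0,255,255)),(17,(255,0,0))):
  for p in proj("side",[[e[0]+a,e[1],e[2]+dz] for a in(-21,21)]): cv2.circle(z,(int((p[0]-235)*f),int((p[1]-100)*f)),3,c,-1)
cv2.imwrite("pics/p4s.png",z)
E
```

```text
4.825 [ 487.21733847 -202.83513726   92.1655649 ] [ 1.04934498 -0.34547166  1.00960167]
[ 490.11817428 -203.30922699   95.58359086]
```

View pics/p4s.png

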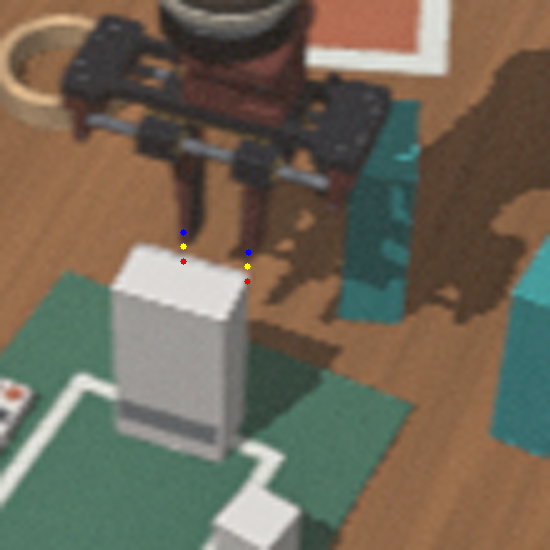

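View pics/p4_top.png

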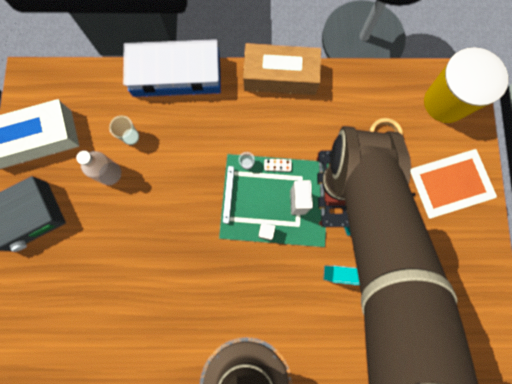

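Emit:
send_rows([
  [0,0.012,0],
  [0,0.022,0],
  [0,0.03,0],
  [0,0.037,0],
  [0,0.044,0],
], grip=[168,168,168,168,168], yaw=[0,0,0,0,0])

```text
clock: 5.55
ee_pos: [489.7, -158.8, 94.9]
tool_rot: [2.204, 2.238, 0.0]
contact_force: [-0.3, -0.6, -0.8]
width: 30.2
```

```bash
python3 look.py p5
```

```text
5.55 [ 489.74218644 -158.78908432   94.86355751] [-0.279713   -0.60494054 -0.833993  ]
```

View pics/p5.png

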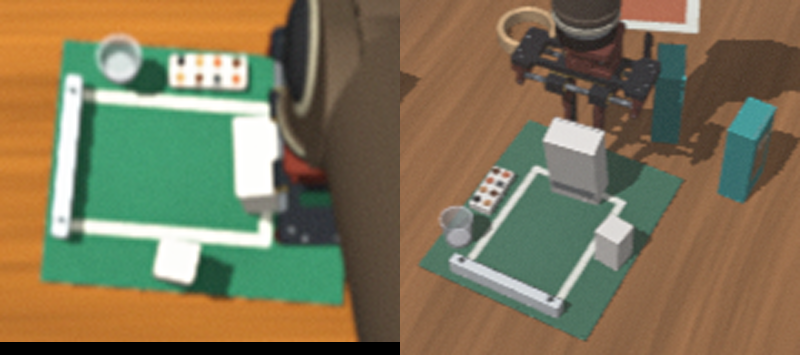

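It is now tilting about its foot, with the base still on the near line. I'll carry on until it goes over.

Emit:
send_rows([
  [0,0.007,0],
  [0,0.014,0],
  [0,0.021,0],
  [0,0.028,0],
  [0,0.035,0],
  [0,0.035,0],
  [0,0.035,0.01],
  [0,0.035,0.01],
], grip=[168,168,168,168,168,168,168,168], yaw=[0,0,0,0,0,0,0,0])

```text
clock: 6.65
ee_pos: [490.4, -124.7, 105.8]
tool_rot: [2.204, 2.236, 0.001]
contact_force: [-0.2, 0.1, -0.8]
width: 30.3
```

```bash
python3 look.py p6
```

```text
6.65 [ 490.43142188 -124.6830192   105.76280592] [-0.24811795  0.06346177 -0.83859983]
```

View pics/p6.png

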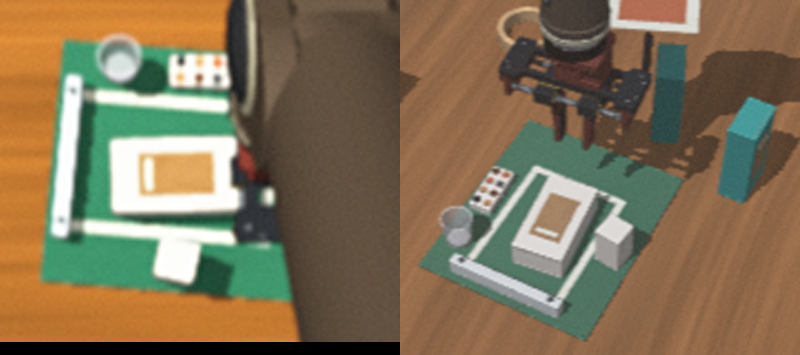

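It toppled and lies panel up inside the outline, short of the bar. I'll back off behind it and measure.

Emit:
send_rows([
  [0,-0.03,0.01],
  [0,-0.07,0.01],
  [0,-0.075,0.01],
  [0,-0.075,0.01],
], grip=[168,168,168,168], yaw=[-0.05,-0.1,-0.1,-0.1])

```text
clock: 7.25
ee_pos: [489.5, -199.1, 114.5]
tool_rot: [-2.314, -2.124, -0.0]
contact_force: [0.2, 0.5, 0.1]
width: 29.9
```

```bash
python3 look.py p7
python3 - <<'E'
import cv2
a=cv2.imread("pics/p7_top.png")[145:245,215:335]; cv2.imwrite("pics/p7t.png",cv2.resize(a,None,fx=6,fy=6,interpolation=cv2.INTER_CUBIC))
a=cv2.imread("pics/p7_side.png")[150:250,200:310]; cv2.imwrite("pics/p7s.png",cv2.resize(a,None,fx=6,fy=6,interpolation=cv2.INTER_CUBIC))
E
```

```text
7.25 [ 489.45848451 -199.0759653   114.48875603] [0.2401135  0.47223279 0.12723765]
```

View pics/p7t.png

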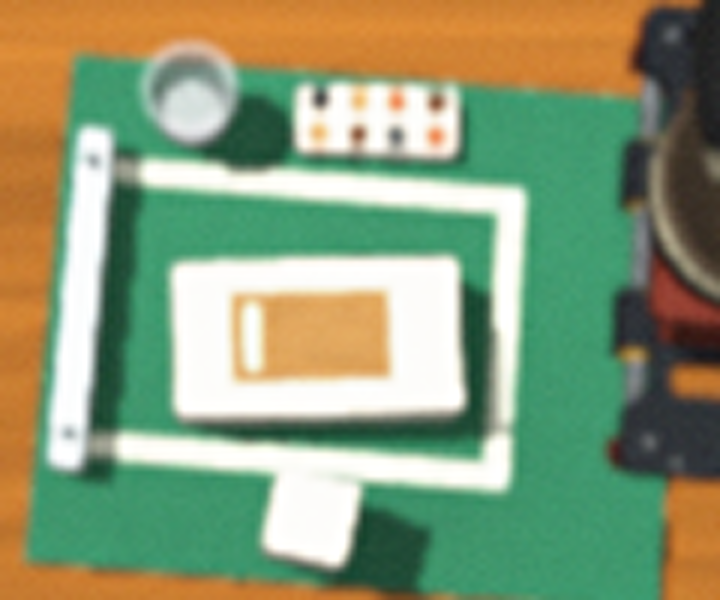

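View pics/p7s.png

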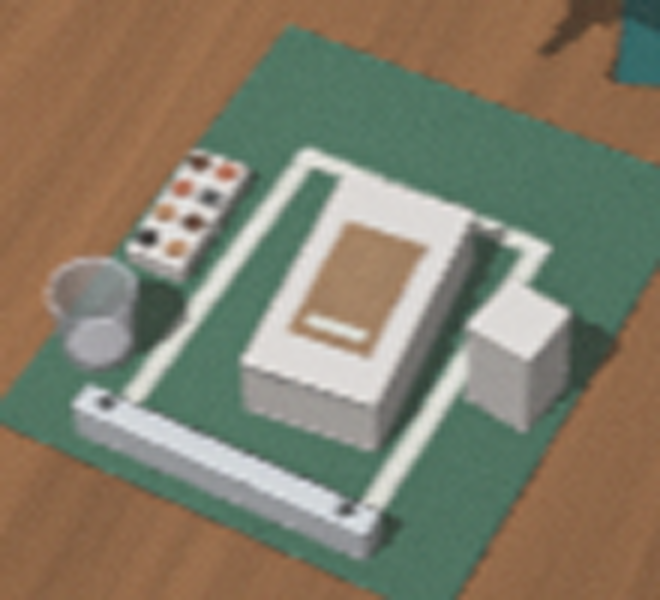

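Run:
```python
from h import *
b=[498.2,-81.4,1.493]
L=np.array([[65,35,46],[65,-35,46],[-65,-35,46],[-65,35,46]],float)
t=unz([(175,416),(172,262),(458,257),(464,410)],(215,145),6)
s=unz([(380,405),(240,365),(340,177),(475,215)],(200,150),6)
for o in({"top":t},{"side":s},{"top":t,"side":s}):
    c,r=fit(o,L,[485,-60,1.57])
    q=tr(c,[[65,0,0],[-65,0,0],[-65,35,0],[-65,-35,0]]); d=q.copy();d[:,0]-=b[0];d[:,1]-=b[1]
    print(c.round(2),np.abs(r).max().round(2),"bay",tr([0,0,-b[2]],d)[:2,:2].round(1).tolist(),"deg",np.degrees(c[2]-b[2]).round(1),"bottom end world",q[1:,:2].round(1).tolist())
```

```text
[488.46 -57.77   1.59] 0.5 bay [[87.5, 18.1], [-41.9, 5.0]] deg 5.8 bottom end world [[489.9, -122.8], [454.9, -123.5], [524.9, -122.0]]
[487.31 -57.59   1.61] 0.69 bay [[87.4, 20.6], [-41.6, 4.9]] deg 6.9 bottom end world [[490.1, -122.5], [455.1, -124.0], [525.1, -121.0]]
[487.92 -57.74   1.6 ] 0.78 bay [[87.4, 19.2], [-41.8, 5.0]] deg 6.3 bottom end world [[490.0, -122.7], [455.0, -123.8], [525.0, -121.6]]
```

Emit:
send_rows([
  [-0.009,0.014,-0.02],
  [-0.009,0.014,-0.05],
  [-0.009,0.014,-0.08],
  [-0.009,0.014,-0.092],
  [-0.009,0.014,-0.092],
], grip=[168,168,168,168,168], yaw=[0.008,0.008,0.008,0.008,0.008])

```text
clock: 7.98
ee_pos: [480.5, -184.4, 22.4]
tool_rot: [-2.303, -2.135, 0.001]
contact_force: [0.2, 0.1, 0.1]
width: 30.3
```

```bash
python3 look.py p8
```

```text
7.975 [ 480.53147216 -184.39763749   22.43947238] [0.19258305 0.12003332 0.06659842]
```

View pics/p8.png

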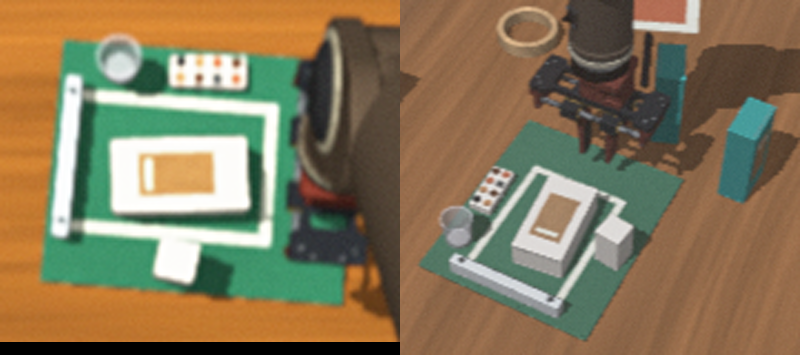

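Emit:
send_rows([
  [0.001,0.015,0],
  [0.002,0.03,0],
  [0.003,0.04,0],
  [0.004,0.046,0],
  [0.004,0.052,0],
  [0.0045,0.058,0],
  [0.005,0.064,0],
  [0.0055,0.07,0],
  [0.006,0.075,0],
  [0.006,0.075,0],
], grip=[168,168,168,168,168,168,168,168,168,168], yaw=[0,0,0,0,0,0,0,0,0,0])

```text
clock: 9.32
ee_pos: [486.8, -109.6, 22.7]
tool_rot: [-2.304, -2.135, -0.0]
contact_force: [0.5, 0.2, -0.6]
width: 29.9
```

```bash
python3 look.py p9
python3 - <<'E'
import cv2
a=cv2.imread("pics/p9_side.png")[150:250,200:310]; cv2.imwrite("pics/p9s.png",cv2.resize(a,None,fx=6,fy=6,interpolation=cv2.INTER_CUBIC))
E
```

```text
9.325 [ 486.81885331 -109.58379399   22.74283977] [ 0.49442346  0.22341905 -0.64139319]
```

View pics/p9.png

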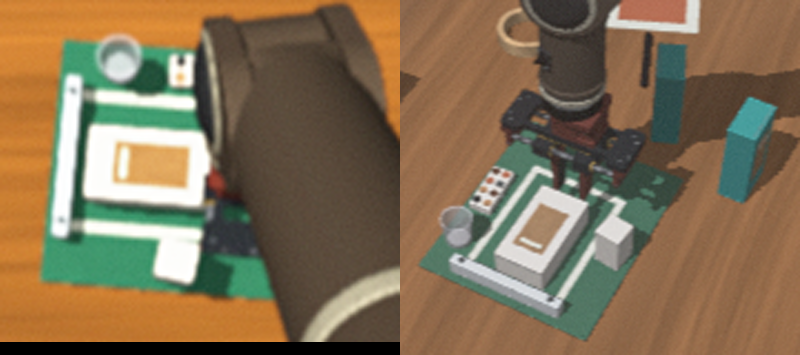

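View pics/p9s.png

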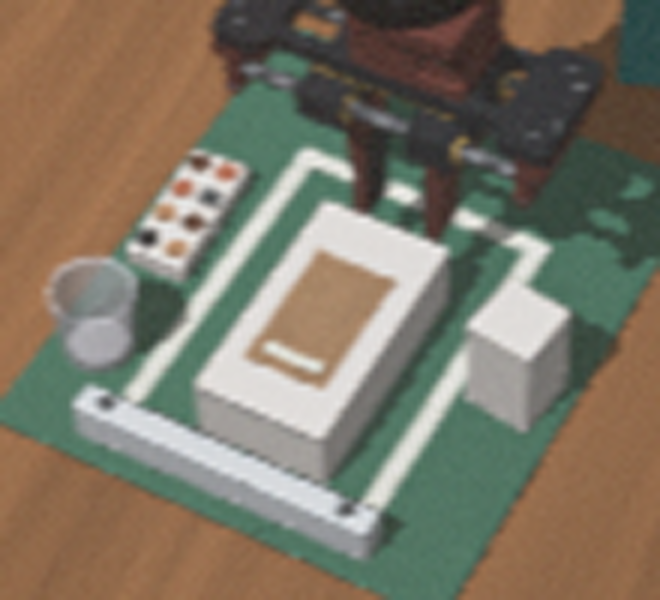

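Run:
```python
from h import *
b=[498.2,-81.4,1.493]
L=np.array([[65,35,46],[65,-35,46],[-65,-35,46],[-65,35,46]],float)
s=unz([(328,439),(195,385),(327,203),(450,253)],(200,150),6)
c,r=fit({"side":s},L,[485,-60,1.57])
q=tr(c,[[65,0,0],[-65,0,0]]); q[:,0]-=b[0];q[:,1]-=b[1]
print(c.round(2),r.round(1),tr([0,0,-b[2]],q)[:,:2].round(1),np.degrees(c[2]-b[2]))
e=tr([0,0,-b[2]],[[486.8-b[0],-109.6-b[1],0]]);print(e)
```

```text
[494.74 -34.44   1.5 ] [-0.4  0.5  0.2  0.2 -0.1 -0.4  0.3 -0.4] [[111.6   7.6]
 [-18.4   6.6]] 0.43036311329873306
[[-29.00068984   9.17387535   0.        ]]
```

Squared up (0.4° off, y ≈ 7 mm), with about 13 mm left to the bar. I'll continue in small steps and watch the force.

Emit:
send_rows([
  [0,0.004,0],
  [0.001,0.008,0],
  [0.001,0.01,0],
  [0.001,0.012,0],
  [0.001,0.012,0],
], grip=[168,168,168,168,168], yaw=[0,0,0,0,0])

```text
clock: 10.05
ee_pos: [487.7, -98.0, 22.8]
tool_rot: [-2.305, -2.135, -0.0]
contact_force: [0.3, 0.3, 1.3]
width: 30.1
```

Emit:
send_rows([
  [0,0.001,0],
  [0,0.0015,0],
  [0,0.0015,0],
], grip=[168,168,168], yaw=[0,0,0])

```text
clock: 10.42
ee_pos: [487.7, -96.8, 22.8]
tool_rot: [-2.305, -2.134, 0.0]
contact_force: [-0.0, 0.6, -0.3]
width: 30.1
```

```bash
python3 look.py p10
python3 - <<'E'
import cv2
a=cv2.imread("pics/p10_side.png")[150:250,200:310]; cv2.imwrite("pics/p10s.png",cv2.resize(a,None,fx=6,fy=6,interpolation=cv2.INTER_CUBIC))
E
```

```text
10.425 [487.69022771 -96.76025401  22.75021196] [-0.03774853  0.5649282  -0.26849378]
```

View pics/p10s.png

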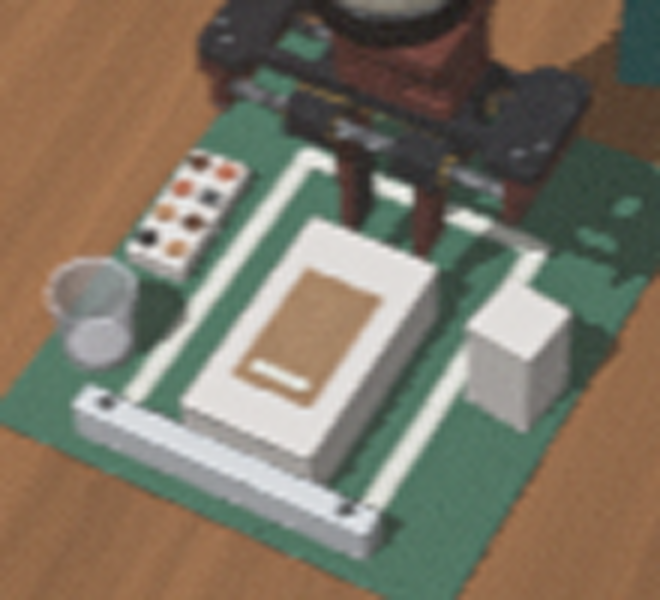

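Nearly there, with no contact force yet. I'll advance in 1 mm steps.

Emit:
send_rows([
  [0,0.001,0],
  [0,0.002,0],
  [0,0.002,0],
], grip=[168,168,168], yaw=[0,0,0])

```text
clock: 10.9
ee_pos: [487.8, -95.1, 22.8]
tool_rot: [2.305, 2.134, -0.0]
contact_force: [-0.7, -1.7, -0.7]
width: 30.2
```

Emit:
send_rows([
  [0,0.001,0],
  [0,0.001,0],
  [0,0.001,0],
], grip=[168,168,168], yaw=[0,0,0])

```text
clock: 11.28
ee_pos: [487.7, -95.0, 22.8]
tool_rot: [2.306, 2.133, -0.001]
contact_force: [0.3, -5.2, 0.0]
width: 29.8
```

```bash
python3 look.py p11
python3 - <<'E'
import cv2
a=cv2.imread("pics/p11_side.png")[150:250,200:310]; cv2.imwrite("pics/p11s.png",cv2.resize(a,None,fx=6,fy=6,interpolation=cv2.INTER_CUBIC))
E
```

```text
11.275 [487.73587211 -94.96963656  22.84064173] [ 0.2904842  -5.18086821  0.04887293]
```

View pics/p11s.png

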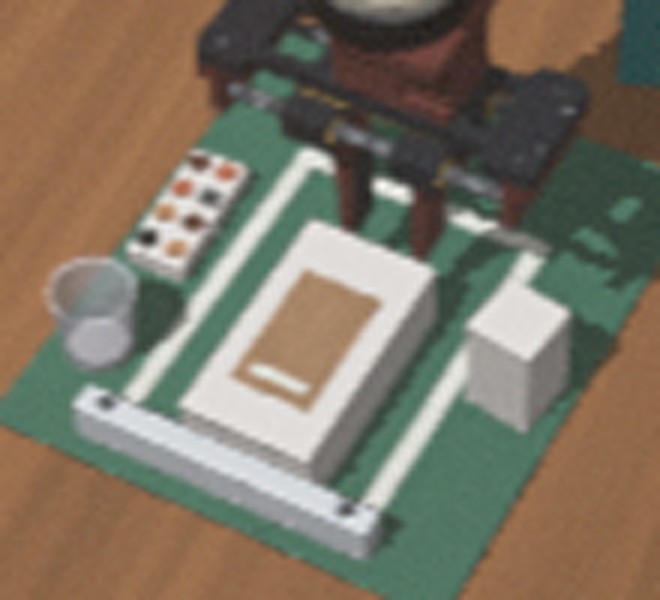

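The force rose to 5 N and the TCP stopped, so the carton is against the bar. I'll retreat straight back, then up.

Emit:
send_rows([
  [0,-0.01,0],
  [-0.003,-0.04,0],
  [-0.005,-0.07,0],
  [-0.005,-0.08,0.05],
  [-0.005,-0.08,0.1],
  [-0.005,-0.08,0.15],
  [-0.005,-0.08,0.19],
  [-0.04,-0.12,0.19],
  [-0.08,-0.16,0.19],
  [-0.08,-0.16,0.19],
], grip=[168,168,168,168,168,168,168,168,168,168], yaw=[0,0,0,0,0,0,0,0,0,0])

```text
clock: 12.62
ee_pos: [404.6, -257.0, 212.7]
tool_rot: [-2.312, -2.127, 0.002]
contact_force: [0.3, 0.1, 0.1]
width: 30.0
```

```bash
python3 look.py p12
python3 - <<'E'
import cv2
a=cv2.imread("pics/p12_top.png")[145:245,215:335]; cv2.imwrite("pics/p12t.png",cv2.resize(a,None,fx=6,fy=6,interpolation=cv2.INTER_CUBIC))
a=cv2.imread("pics/p12_side.png")[150:250,200:310]; cv2.imwrite("pics/p12s.png",cv2.resize(a,None,fx=6,fy=6,interpolation=cv2.INTER_CUBIC))
E
```

```text
12.625 [ 404.56735555 -257.0397211   212.74932597] [0.2964398  0.08501052 0.08547068]
```

View pics/p12t.png

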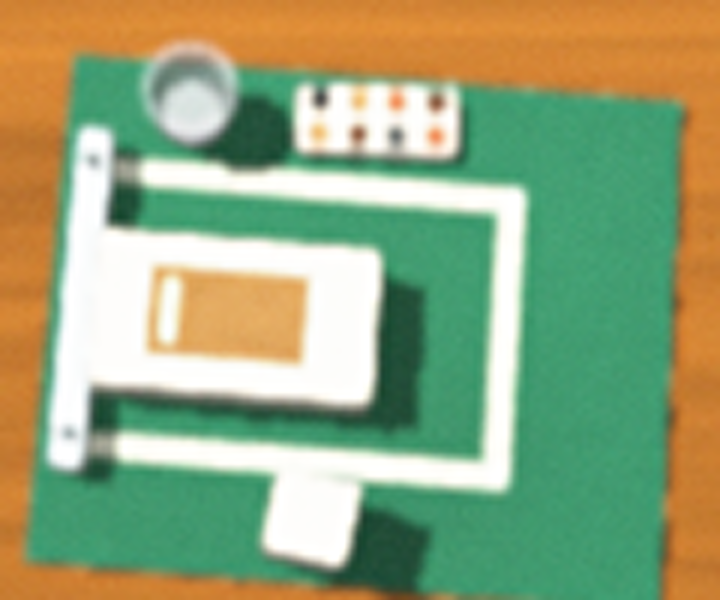

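View pics/p12s.png

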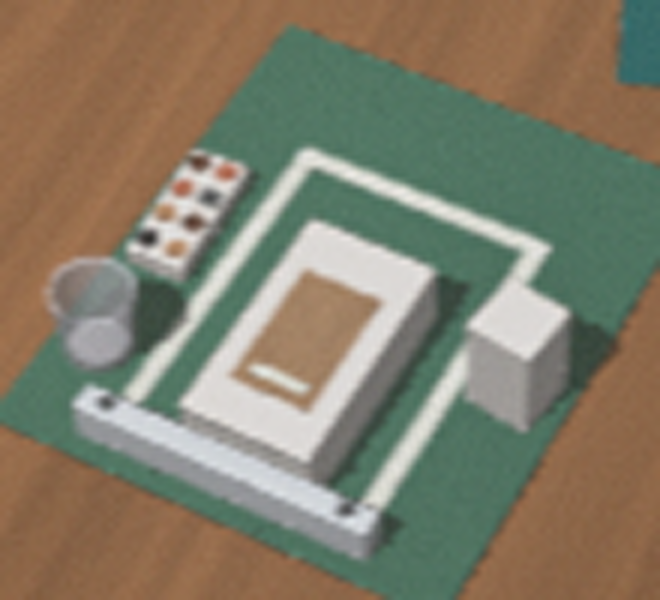

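The carton lies panel up and square against the bar (top zoom, left end at about (98,308)), with the bystanders unmoved. One numeric check, then I hand in.

Run:
```python
from h import *
b=[498.2,-81.4,1.493]
L=np.array([[65,35,46],[65,-35,46],[-65,-35,46],[-65,35,46]],float)
t=unz([(90,387),(100,231),(382,249),(374,407)],(215,145),6)
s=unz([(310,463),(180,408),(315,221),(437,270)],(200,150),6)
for o in({"top":t},{"side":s},{"top":t,"side":s}):
    c,r=fit(o,L,[485,-40,1.5]); q=tr(c,[[65,0,0],[-65,0,0]]); q[:,0]-=b[0];q[:,1]-=b[1]
    print(tr([0,0,-b[2]],q)[:,:2].round(1).tolist(),np.degrees(c[2]-b[2]).round(1),np.abs(r).max().round(2))
print(env.read_state()["contact_force"]); env.close_job()
```

```text
[[125.6, 7.3], [-4.4, 5.2]] 0.9 0.8
[[125.8, 7.2], [-4.2, 6.8]] 0.2 0.3
[[125.6, 7.3], [-4.4, 6.0]] 0.6 0.92
[-0.17376691  0.24323476 -0.53337164]
the job is handed in; nothing more can be done
```

I pushed the carton over with a push high on its paneled side. It fell panel up inside the outline, and I then pushed it by its end until it met the stop bar. The arm backed off and I handed the job in at about 12.7 s of robot time.

- **Position:** both cameras put the carton's top end at x ≈ 125.6 mm in the board's frame, with the bar at 125. Its end centres are about 6–7 mm off the midline, and it is within 1° of square.
- **Bar contact:** the force rose to about 5 N and the arm stopped moving, which confirmed it was against the bar.
- **Bystanders:** the cup, rack and short carton look unmoved in the last pictures. I did not measure them or the things off the board.
- **First push missed:** the fingertips passed over the carton because they appear roughly 15–25 mm higher in the pictures than the stated overhang implies. The carton did not visibly move, and I repeated the push 25 mm lower. I did not find the cause of the mismatch.

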